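# Dry-fit a restraint cleat over its dowel

## Task

Dry-fit the stainless restraint cleat (the gusseted angle with a slotted foot) so its bolt holes can be marked off: rest the foot lightly on the tip of the dowel in the limestone, upright leg towards the concrete lintel, and slide it about until the slot finds the dowel, ease it down flat on the stone, then push it back along its slot until the leg is flush against the lintel, and let go of it there. The dowel was set by eye and its resin is still green, so find it by feel with light pressure and never force or ram the cleat. Leave everything else on the bench where it lies.

Things in the scene. Friction and masses are not known exactly. Their poses are not given: they have to be found in the camera images.
- cleat_grip (a point): Loose stainless steel cleat, about 0.5 kg, foot down on the bench. This point: on the mid-line of its gusset, half-way up, 24 mm ahead of the leg's back face, 28 mm above the underside of the foot. x runs from the leg to the foot's free end, y across, z up. Gusset: a rib 8 mm thick (y), 6 to 50 mm above the underside from 6 to 32 mm ahead of the back face, then 26 mm high to 40 mm.
- cleat_slot (a point): Centre of the slot in the cleat's foot, at the underside, 62 mm ahead of the leg's back face. The foot is a flat plate 105 mm long (x), 64 wide (y) and 6 thick; the slot goes right through it on its mid-line, 36 mm long (x) with round ends and 12 mm wide (y).
- cleat_back (a point): Middle of the lower rear edge of the cleat: the back face of its upright leg, at the underside of the foot. The leg is 6 mm thick (x), as wide as the foot (64 mm), and its top is 54 mm above the underside; it has two bolt holes.
- stone: Fixed limestone block, 100 mm (its x) by 300 mm (its y) by 45 mm high, lying parallel to the lintel on the side away from the robot, with an open gap of 10 to 18 mm between them. Origin: centre of its underside; x points away from the lintel, z up.
- stone_top (a point): Centre of the stone's top face, 45 mm above the bench, axes as the stone's. A fixed upright steel dowel, 10 mm in diameter with a 1.5 mm bevel at the tip, stands 22 mm proud of the top near here: on the middle of the stone's depth (x = 0), but along y it was set by eye and is up to 12 mm to either side of this point. Its own position is not measured.
- lintel: Fixed concrete lintel, 100 mm (its x) by 360 mm (its y) by 100 mm high, lying on the bench. Origin: centre of its underside, z up, x from it towards the stone. Its face towards the stone, upright and plane at x = +50 mm, is the one the cleat's leg must end flush against.
- strap: Bystander: flat steel strap 90 x 36 x 5 mm with two round holes, lying on the bench; it may lie where the cleat might have been. Origin: centre of the underside.
- bush_hammer: Bystander: iron bush hammer lying down, head 134 x 44 x 40 mm, wooden handle 275 mm along its -x. Origin: under the head's centre.
- plumb_bob: Bystander: brass plumb bob lying on its side, 100 mm long (x), 40 mm thick. Origin: on the bench under its middle.
- corbel: Bystander: broken sandstone corbel, about 110 x 100 x 104 mm high. Origin: centre of the underside.
- straightedge: Bystander: boxwood straightedge 450 x 45 x 9 mm, lying flat, long along x. Origin: centre of the underside.
- bolster: Bystander: rusty steel bolster 207 mm long (x), 75 mm blade at +x, mushroomed head at -x, lying flat, 37 mm high. Origin: on the bench about its middle.
- packers: Bystander: two plastic packing shims, 45 x 28 x 9 mm together, lying on top of the stone near its +y end, about 126 mm from its middle. Origin: centre of the underside.
Mind the look-alikes: they are no part of the job. Of the things that look like the part that bears cleat_grip, take the one that is nearest to the robot's base at the start.

How it is judged:
By the outcome, as a careful person would: the job done as asked, in the order asked, and still so for the second after the job is handed in, with the robot touching nothing.
It also fails if it takes over 67 s, if anything falls off the work surface, if the arm or the gripper's body presses on something with over 40 N, if the wrist force passes 120 N, or if a joint passes its speed limit or range.

## Robot

A 7-joint arm with a two-finger parallel gripper is mounted at the origin on the work surface. World frame = base frame: x ahead of the robot, y to its left, z up, the work surface at z = 0. Lengths are in m, angles in rad, forces in N, time in s.
With the tool pointing down it reaches from about 0.4 to 0.925 m from the base axis. Payload 4.1 kg.
Tool frame: the origin (TCP) lies between the finger pads; the fingertips stand bot.nose_length ahead of it and the grasp point (between the pads) lies 2 mm behind it (bot.nose_length is the distance from the TCP to the fingertips, in m); z points along the fingers, y is the line along which they close (so a half turn about z gives the same grasp; the last joint's range is limited). The gripper opens to 85 mm and grips with 20 to 120 N. Pads are 22 mm wide; open, the fingers measure 114 mm over their backs; the gripper's body (76 mm by 85 mm) begins 54 mm behind the grasp point. The pads swing forward as they close: fully open they stand 13 mm farther back than shut.
Start: joints at [-1.416, 0.398, 0.045, 1.537, -0.019, 1.207, -0.051], TCP at [0.163, 0.629, 0.248] pointing down, gripper open.
Joint ranges: [-2.82, 2.82], [-0.49, 2.23], [-1.37, 1.46], [0, 2.46], [-1.36, 4.5], [0.23, 2], [-2.94, 2.94]. Speed limits (rad/s): [2.57, 2.57, 3.14, 3.14, 3.14, 3.14, 3.14].

## Interface

Orientations are given as a unit quaternion [x, y, z, w].
In Python, from bench import bot gives the robot as it stands.
- The arm moves only by the tool drive_tool, never from a script. Its argument "commands" is text: rows parted by semicolons, each of 5 numbers parted by spaces: the opening, from 0 (shut) to 1 (fully open), then the shift along the tool's x, y, z in mm, then the turn about the tool's z in degrees. A call has 1 to 8 rows; each row is the pose to reach, as a shift and turn from the pose commanded when the call began, along the tool's axes at that moment; what a row does not reach only later rows make up. A row lasts 1/12 s, in which the tool goes at most 41.7 mm and 7.16 degrees, less where a joint would pass 70% of its speed; a pose out of reach is approached as far as the arm can. A call with a gripper value outside its range is refused whole. The fingers move at their own pace and stop on an object; "squeeze" is the grip in N (left out, the last holds). Time passes only in rows, so rows that repeat a pose let the fingers close. It gives the time, the measured TCP pose, the force, the opening and the grip force at its end, in the units of the state.
- bot.get_state(): the state, without advancing time (a new reading comes with each control period).
- bot.grab_frame(name): name is "scene" or "top" or "wrist"; returns (picture, depth): 400x640x3 uint8, blue, green, red; 400x640 float32, m along the optical axis (not along the pixel's ray), 0 where there is no reading.
- bot.camera_model(name): a dict with "vertical_fov" (degrees; the focal length in pixels is half the picture's height over the tangent of half this angle, whatever the lens; pixels are square), "cx", "cy" (the principal point, pixels), "rvec" (rotation vector, rad) and "tvec" (3), from world to camera coordinates, as OpenCV has them; the wrist camera has in their place "mount" (4x4, takes a point from camera to tool coordinates, whose origin is the TCP and whose axes are the flange's). Camera axes: x right, y down, z forward; pixel columns grow to the right and rows downward; lengths in m; the calibration is good to about 2 mm. A picture is of the moment at which its call begins: read the wrist's pose just before it. camera_model takes no time and is no camera call.
- bot.finish_job(): hands the job in; it is judged then, once.
Trained networks look in the newest picture that a camera, given by its name, has taken for a name from the list of things; names that differ only in an ending like _2 or _b are one class to them, and where a whole thing is asked for, a point or a joint stands for the part that bears it (a point fixed in the world has none). Each returns a list of dicts, best first, with "score" (0 to 1); they miss things now and then, are a little off and sometimes report something else, mostly with a low value. They report only what shows in the picture. A call takes as long as a camera call. They do not tell look-alikes from the thing itself.
- bot.outline_of(camera, label): "region" (400x640 bool, what is visible of it) and "box" ([left, top, width, height] in pixels, round what is visible of it).
- bot.place_of(camera, label): "at" ([column, row] in pixels: a listed point, or the origin of a listed thing).
The state is a dict: "time_s": time; "joint_pos": joint angles; "qvel": joint speeds; "tau": joint torques, N m; "tool_pos": TCP position; "ee_rot": TCP orientation; "contact_force": force on the tool from outside, world axes, zero at the start; "moment": the same for the moment, N m; "width": finger opening in m; "grip_force": force on a finger pad.
Only numpy, scipy, OpenCV 4.12 (cv2) and the standard library are available. Lean on these libraries where they do the work, as an engineer would, in place of code of your own. Each camera call takes 0.05 s, during which the arm holds its last target. There are 200 camera calls.

## Working session

There is one attempt and no reset: what is moved stays moved. The work goes in short steps, Python scripts to look and compute and a tool call to move; the robot and the scene stay as the last step left them, time stands still between calls to the robot, and variables do not carry over. Pictures are saved under pics/ and viewed, at most 10 in all, crops included, and the job is handed in when it is done.

Besides the shell and the picture viewer there is one more tool, called after "Request:" by a JSON object that holds its "name" and its "arguments". drive_tool: Moves the arm, as the interface text tells. Its arguments: {"type":"object","properties":{"commands":{"type":"string"},"squeeze":{"type":"number"}},"required":["commands"]}

```bash
mkdir -p pics; cat > h.py <<'E'
import numpy as np, cv2
from bench import bot
from scipy.spatial.transform import Rotation as R
def cam(name, st=None):
    m=bot.camera_model(name); f=200/np.tan(np.radians(m["vertical_fov"])/2)
    if "mount" in m:
        st=st or bot.get_state(); T=np.eye(4); T[:3,:3]=R.from_quat(st["ee_rot"]).as_matrix(); T[:3,3]=st["tool_pos"]
        M=T@np.array(m["mount"]); return f,m["cx"],m["cy"],M[:3,:3],M[:3,3]
    Rm=cv2.Rodrigues(np.array(m["rvec"],float))[0]; t=np.array(m["tvec"],float).ravel()
    return f,m["cx"],m["cy"],Rm.T,-Rm.T@t
def ray(c,px,z):  # intersect pixel ray with plane z
    f,cx,cy,Rm,o=c; d=Rm@np.array([(px[0]-cx)/f,(px[1]-cy)/f,1]); return o+d*(z-o[2])/d[2]
def cloud(c,depth,mask=None):
    f,cx,cy,Rm,o=c; v,u=np.nonzero((depth>0) if mask is None else (mask&(depth>0))); z=depth[v,u]
    return np.c_[(u-cx)/f*z,(v-cy)/f*z,z]@Rm.T+o
E
cat > a.py <<'E'
from h import *
print(bot.get_state(), bot.nose_length)
for n in ["scene","top"]:
    im,d=bot.grab_frame(n); cv2.imwrite(f"pics/{n}0.png",im); np.save(f"{n}_d.npy",d); c=cam(n)
    print(n,c[4])
    for l,z in [("cleat_grip",.028),("cleat_slot",0),("cleat_back",0),("stone_top",.045),("stone",0),("lintel",0),("strap",0),("packers",.045)]:
        for r in bot.place_of(n,l)[:3]:
            print(n,l,round(r["score"],2),np.round(r["at"]),np.round(ray(c,r["at"],z),3))
E
python3 a.py
```

```text
{'time_s': 0.0, 'joint_pos': array([-1.41599975,  0.39919892,  0.04502545,  1.53788621, -0.01866823,
        1.20693174, -0.05070201]), 'qvel': array([-0.00015625,  0.00123256, -0.00042325,  0.00029666,  0.00040035,
       -0.00137892,  0.0003121 ]), 'tau': array([-3.33173284e-04, -4.75120926e+01,  1.36414479e+00, -2.54224169e+01,
        1.15173226e-02,  9.54739982e-03,  1.42502748e-05]), 'tool_pos': array([0.16303011, 0.62858756, 0.24725606]), 'ee_rot': array([ 1.26493914e-01,  9.91966878e-01, -1.00078154e-03, -4.47633409e-05]), 'contact_force': array([ 0.11865569,  0.47686142, -0.56860363]), 'moment': array([-0.01585737, -0.0411358 ,  0.03083329]), 'grip_force': 0.0, 'width': 0.08520474015594365} 0.017
scene [ 1.12357502 -0.38509456  1.08225025]
scene cleat_grip 0.81 [223. 349.] [ 0.749 -0.418  0.028]
scene cleat_grip 0.66 [203. 279.] [ 0.555 -0.368  0.028]
scene cleat_grip 0.29 [208. 294.] [ 0.599 -0.378  0.028]
scene cleat_slot 0.71 [233. 341.] [ 0.737 -0.388  0.   ]
scene cleat_slot 0.56 [210. 293.] [ 0.587 -0.371  0.   ]
scene cleat_back 0.73 [203. 280.] [ 0.54  -0.368  0.   ]
[... 328 characters left out ...]
 0.05603568 1.15290923]
top cleat_grip 0.92 [471. 140.] [ 0.756 -0.424  0.028]
top cleat_grip 0.83 [456. 201.] [ 0.564 -0.37   0.028]
top cleat_slot 0.57 [454. 192.] [ 0.596 -0.374  0.   ]
top cleat_slot 0.56 [457. 150.] [ 0.733 -0.391  0.   ]
top cleat_slot 0.41 [450. 213.] [ 0.531 -0.361  0.   ]
top cleat_back 0.95 [449. 212.] [ 0.534 -0.356  0.   ]
top cleat_back 0.7 [473. 148.] [ 0.742 -0.442  0.   ]
top stone_top 0.86 [292. 220.] [0.494 0.119 0.045]
top stone 0.62 [292. 216.] [0.509 0.124 0.   ]
top lintel 0.73 [288. 258.] [0.385 0.13  0.   ]
top lintel 0.57 [292. 217.] [0.506 0.122 0.   ]
top strap 0.67 [422. 234.] [ 0.465 -0.272  0.   ]
top packers 0.45 [250. 206.] [0.53  0.245 0.045]
```

View pics/scene0.png

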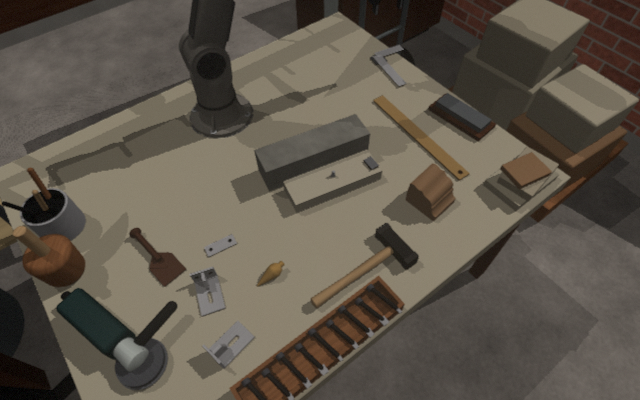

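View pics/top0.png

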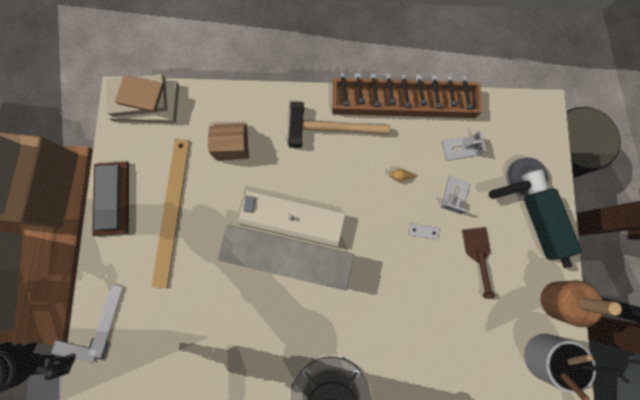

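```bash
cat > b.py <<'E'
from h import *
d=np.load("top_d.npy"); c=cam("top"); P=cloud(c,d)
def rect(P,lo,hi,box,n):
    x0,x1,y0,y1=box; Q=P[(P[:,2]>lo)&(P[:,2]<hi)&(P[:,0]>x0)&(P[:,0]<x1)&(P[:,1]>y0)&(P[:,1]<y1)]
    if len(Q)<10: print(n,"few",len(Q));return
    r=cv2.minAreaRect(Q[:,:2].astype(np.float32)*1000); print(n,len(Q),np.round(Q[:,2].mean(),4),r)
rect(P,.085,.115,(.25,.6,-.1,.35),"lintel")
rect(P,.036,.055,(.43,.65,-.1,.35),"stone")
rect(P,.058,.08,(.43,.6,0,.22),"dowel")
rect(P,.012,.07,(.5,.64,-.45,-.31),"cleat near leg")
rect(P,.003,.07,(.5,.66,-.45,-.30),"cleat near all")
E
python3 b.py
```

```text
lintel 4881 0.0997 ((385.3351135253906, 132.38995361328125), (360.7239990234375, 100.15618133544922), 78.15133666992188)
stone 3414 0.0451 ((498.3251953125, 123.971435546875), (299.93475341796875, 100.47599792480469), 78.15552520751953)
dowel 10 0.0666 ((497.87158203125, 124.7318115234375), (7.889057636260986, 5.78265380859375), 2.59132981300354)
cleat near leg 186 0.0388 ((584.5776977539062, -369.3709716796875), (63.565364837646484, 102.38033294677734), 77.09358978271484)
cleat near all 850 0.0131 ((580.0347290039062, -375.2870178222656), (159.5381317138672, 148.02508544921875), 0.40454888343811035)
```

Scene view: two cleats, the near one at about (208,290) and the far one at (230,345); the strap is at (221,245). The dowel stands on the stone at about (333,175). In the top view the near cleat is at (456,195), with its leg towards the lower right, and the dowel is at (292,217). I'm taking the near cleat, about 0.67 m from the base.

Request:
{"name": "drive_tool", "arguments": {"commands": "1 -301 -138 0 0;1 -301 -138 0 0;1 -301 -138 0 0;1 -301 -138 0 0;1 -301 -138 0 0;1 -301 -138 0 0;1 -301 -138 0 0;1 -301 -138 0 0"}}

```text
time_s: 1.57
tool_pos: [0.4216, 0.4182, 0.2487]
ee_rot: [0.127, 0.992, 0.0, 0.0]
contact_force: [0.6, 0.8, 0.1]
width: 0.0856
grip_force: 0.0
```

```bash
cat >> h.py <<'E'
def to(x,y,z,yaw=None):  # print local shift (mm) and turn (deg) to world TCP target; yaw = angle of tool y axis
    s=bot.get_state(); Rm=R.from_quat(s["ee_rot"]).as_matrix(); l=Rm.T@(np.array([x,y,z])-s["tool_pos"])*1000
    a=np.degrees(np.arctan2(Rm[1,1],Rm[0,1])); print("pos",np.round(s["tool_pos"],4),"yaw_y",round(a,2),"tilt",np.round(Rm[:2,2],4),"shift",np.round(l,1),"turn",None if yaw is None else round(a-yaw,2),"t",round(s["time_s"],2))
E
python3 -c "
from h import *
print(np.round(bot.camera_model('wrist')['mount'],3)); to(.47,.13,.25)"
```

```text
[[-0.001 -0.946 -0.325  0.084]
 [ 1.    -0.001 -0.001  0.   ]
 [ 0.001 -0.325  0.946 -0.125]
 [ 0.     0.     0.     1.   ]]
pos [0.4216 0.4182 0.2487] yaw_y 75.43 tilt [0.0007 0.0004] shift [-119.3 -266.8   -1.4] turn None t 1.57
```

Request:
{"name": "drive_tool", "arguments": {"commands": "1 -119 -267 0 0;1 -119 -267 0 0;1 -119 -267 0 0;1 -119 -267 0 0;1 -119 -267 0 0;1 -119 -267 0 0;1 -119 -267 0 0;1 -119 -267 0 0"}}

```text
time_s: 2.23
tool_pos: [0.4694, 0.1218, 0.2489]
ee_rot: [0.133, 0.991, -0.002, 0.001]
contact_force: [0.0, -1.0, -0.0]
width: 0.0855
grip_force: 0.0
```

```bash
cat > c.py <<'E'
from h import *
s=bot.get_state(); im,d=bot.grab_frame("wrist"); cv2.imwrite("pics/w1.png",im); c=cam("wrist",s)
np.savez("w1.npz",d=d,pos=s["tool_pos"],rot=s["ee_rot"])
for l in ["stone_top"]:
    for r in bot.place_of("wrist",l)[:2]: print(l,r["score"],r["at"],ray(c,r["at"],.045))
P=cloud(c,d)
def rect(lo,hi,n):
    Q=P[(P[:,2]>lo)&(P[:,2]<hi)&(P[:,0]>.25)&(P[:,0]<.65)&(P[:,1]<.21)&(P[:,1]>-.05)]
    if len(Q)<10: print(n,len(Q));return
    r=cv2.minAreaRect(Q[:,:2].astype(np.float32)*1000); print(n,len(Q),np.round(Q.mean(0),4),r)
rect(.09,.11,"lintel");rect(.04,.05,"stone");rect(.062,.075,"dowel tip")
to(.55,-.12,.25)
E
python3 c.py
```

```text
stone_top 0.88 [329.2, 193.6] [0.49828735 0.1271004  0.045     ]
lintel 50408 [0.3741 0.0843 0.0992] ((376.5347595214844, 88.36157989501953), (269.2787170410156, 100.4144058227539), 78.06700897216797)
stone 23721 [0.4905 0.0953 0.0442] ((493.5690002441406, 98.77385711669922), (247.03933715820312, 100.34671020507812), 78.01300811767578)
dowel tip 93 [0.4987 0.1259 0.0657] ((499.17999267578125, 125.955322265625), (9.521219253540039, 9.33655071258545), 54.53721237182617)
pos [0.4685 0.1298 0.2487] yaw_y 75.19 tilt [0.0006 0.0008] shift [-142.7 -220.7   -1.5] turn None t 2.33
```

View pics/w1.png

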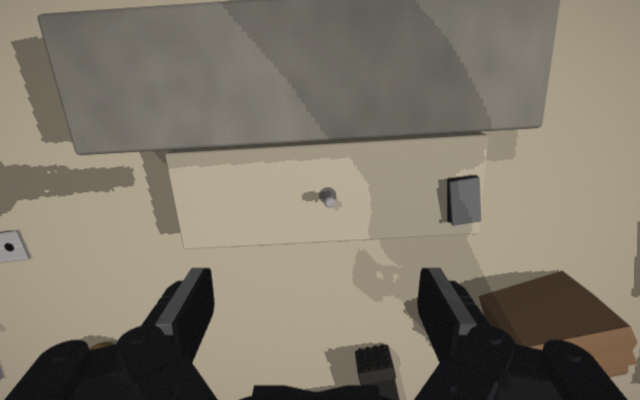

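The dowel shows at wrist pixel (327,195), which puts its tip at about (0.499, 0.126). The packers are well clear at (463,200). Next I go to the cleat.

Request:
{"name": "drive_tool", "arguments": {"commands": "1 -94 -233 0 0;1 -94 -233 0 0;1 -94 -233 0 0;1 -94 -233 0 0;1 -94 -233 0 0;1 -94 -233 0 0;1 -94 -233 0 0;1 -94 -233 0 0"}}

```text
time_s: 3.0
tool_pos: [0.501, -0.1186, 0.2483]
ee_rot: [0.128, 0.992, -0.0, 0.0]
contact_force: [-0.3, 0.6, -0.2]
width: 0.0852
grip_force: 0.0
```

Request:
{"name": "drive_tool", "arguments": {"commands": "1 -93 -234 30 0;1 -93 -234 30 0;1 -93 -234 30 0;1 -93 -234 30 0;1 -93 -234 30 0;1 -93 -234 30 0;1 -93 -234 30 0;1 -93 -234 30 0"}}

```text
time_s: 3.67
tool_pos: [0.5323, -0.3675, 0.2169]
ee_rot: [0.127, 0.992, 0.0, -0.001]
contact_force: [0.2, 0.4, -0.3]
width: 0.085
grip_force: 0.0
```

Request:
{"name": "drive_tool", "arguments": {"commands": "1 0 0 0 0;1 0 0 0 0;1 0 0 0 0"}}

```text
time_s: 3.92
tool_pos: [0.5334, -0.3641, 0.2184]
ee_rot: [0.124, 0.992, 0.001, 0.0]
contact_force: [0.1, -0.3, 0.3]
width: 0.0855
grip_force: 0.0
```

```bash
cat > d.py <<'E'
from h import *
s=bot.get_state(); im,d=bot.grab_frame("wrist"); cv2.imwrite("pics/w2.png",im); c=cam("wrist",s)
for l,z in [("cleat_grip",.028),("cleat_slot",0),("cleat_back",0)]:
    for r in bot.place_of("wrist",l)[:2]: print(l,round(r["score"],2),np.round(r["at"]),np.round(ray(c,r["at"],z),4))
P=cloud(c,d); print("bench z",np.median(P[:,2]))
P=P[(P[:,0]>.49)&(P[:,0]<.68)&(P[:,1]<-.28)&(P[:,1]>-.46)]
for lo,hi,n in [(.048,.06,"top edge leg"),(.004,.06,"all"),(.004,.009,"foot")]:
    Q=P[(P[:,2]>lo)&(P[:,2]<hi)]; print(n,len(Q),np.round(Q.mean(0),4),cv2.minAreaRect(Q[:,:2].astype(np.float32)*1000))
to(.56,-.37,.1,77.1)
E
python3 d.py
```

```text
cleat_grip 0.93 [320. 200.] [ 0.5616 -0.366   0.028 ]
cleat_grip 0.58 [310. 362.] [ 0.7423 -0.4231  0.028 ]
cleat_slot 0.58 [335. 334.] [ 0.7348 -0.3914  0.    ]
cleat_slot 0.55 [317. 225.] [ 0.5974 -0.3784  0.    ]
cleat_back 0.85 [293. 351.] [ 0.7469 -0.4457  0.    ]
cleat_back 0.6 [320. 170.] [ 0.541  -0.3608  0.    ]
bench z -0.00028504663388639884
top edge leg 980 [ 0.5486 -0.3723  0.0523] ((553.9713134765625, -398.1192626953125), (44.686153411865234, 138.17507934570312), 14.811367988586426)
all 5912 [ 0.5803 -0.3738  0.0166] ((571.2233276367188, -410.68731689453125), (155.43772888183594, 111.40296936035156), 65.95797729492188)
foot 4093 [ 0.5965 -0.3771  0.0054] ((571.2780151367188, -410.7213134765625), (155.66159057617188, 111.19962310791016), 65.82986450195312)
pos [ 0.5324 -0.3661  0.2186] yaw_y 75.55 tilt [0.0008 0.0005] shift [-27.7   3.  118.6] turn -1.55 t 4.12
```

View pics/w2.png

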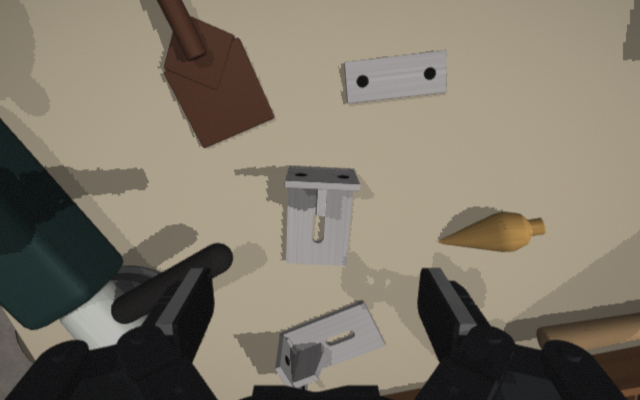

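```bash
cat > e.py <<'E'
from h import *
s=bot.get_state(); im,d=bot.grab_frame("wrist"); c=cam("wrist",s); P=cloud(c,d)
P=P[(P[:,0]>.49)&(P[:,0]<.665)&(P[:,1]<-.30)&(P[:,1]>-.425)]
for lo,hi,n in [(.049,.06,"leg top"),(.0035,.06,"all"),(.0035,.009,"foot")]:
    Q=P[(P[:,2]>lo)&(P[:,2]<hi)]; m=np.zeros((200,200),np.uint8)
    ij=((Q[:,:2]-[.49,-.43])*1000).astype(int); m[ij[:,0],ij[:,1]]=1
    m=cv2.morphologyEx(m,cv2.MORPH_CLOSE,np.ones((3,3))); k,L,st,_=cv2.connectedComponentsWithStats(m); b=1+st[1:,4].argmax()
    Q=Q[L[ij[:,0],ij[:,1]]==b]; r=cv2.minAreaRect(Q[:,:2].astype(np.float32)*1000)
    print(n,len(Q),r,np.round(cv2.boxPoints(r),1).tolist())
E
python3 e.py
```

```text
leg top 750 ((552.49267578125, -363.1278381347656), (63.34959030151367, 31.8499698638916), 72.56336975097656) [[527.7999877929688, -388.6000061035156], [558.2000122070312, -398.1000061035156], [577.2000122070312, -337.70001220703125], [546.7999877929688, -328.1000061035156]]
all 5904 ((587.6791381835938, -374.161376953125), (64.11071014404297, 106.37548828125), 72.62903594970703) [[527.2999877929688, -388.8999938964844], [628.9000244140625, -420.6000061035156], [648.0, -359.3999938964844], [546.5, -327.70001220703125]]
foot 4112 ((597.9977416992188, -377.3893127441406), (64.11071014404297, 84.75209045410156), 72.62903594970703) [[548.0, -395.29998779296875], [628.9000244140625, -420.6000061035156], [648.0, -359.3999938964844], [567.0999755859375, -334.1000061035156]]
```

Request:
{"name": "drive_tool", "arguments": {"commands": "1 -28 7.5 40 3;1 -28 7.5 80 3;1 -28 7.5 110 3;1 -28 7.5 140 3;1 -28 7.5 165 3;1 -28 7.5 180 3;1 -28 7.5 190 3;1 -28 7.5 190 3"}}

```text
time_s: 4.83
tool_pos: [0.56, -0.3662, 0.0265]
ee_rot: [0.152, 0.988, 0.001, -0.001]
contact_force: [-0.5, -0.2, -0.6]
width: 0.0853
grip_force: 0.0
```

Request:
{"name": "drive_tool", "arguments": {"commands": "0.6 0 0 0 0;0.4 0 0 0 0;0.2 0 0 0 0;0 0 0 0 0;0 0 0 0 0;0 0 0 0 0;0 0 0 0 0;0 0 0 0 0", "squeeze": 70}}

```text
time_s: 5.5
tool_pos: [0.5613, -0.3669, 0.0289]
ee_rot: [0.152, 0.988, 0.0, 0.0]
contact_force: [-0.8, 1.4, 5.2]
width: 0.0071
grip_force: 69.2
```

Request:
{"name": "drive_tool", "arguments": {"commands": "0 0 0 -8 0;0 0 0 -30 0;0 0 0 -60 0;0 0 0 -90 0;0 0 0 -120 0;0 0 0 -145 0;0 0 0 -165 0;0 0 0 -172 0"}}

```text
time_s: 6.17
tool_pos: [0.5614, -0.3681, 0.2033]
ee_rot: [0.153, 0.988, -0.001, 0.002]
contact_force: [-1.1, -0.5, -3.3]
width: 0.0072
grip_force: 68.4
```

Request:
{"name": "drive_tool", "arguments": {"commands": "0 10 18 0 0;0 25 46 0 0;0 42 78 0 0;0 59 110 0 0;0 76 141 0 0;0 93 173 0 0;0 109 202 0 0;0 118 219 0 0"}}

```text
time_s: 6.83
tool_pos: [0.5121, -0.1176, 0.1984]
ee_rot: [0.15, 0.989, 0.001, -0.003]
contact_force: [0.4, 0.3, -4.6]
width: 0.0072
grip_force: 68.7
```

Request:
{"name": "drive_tool", "arguments": {"commands": "0 15 28 0 -1;0 32 60 0 -2;0 49 91 0 -3;0 66 123 0 -4;0 83 154 0 -5;0 98 182 0 -5.5;0 110 204 0 -5.5;0 118 219 0 -5.5"}}

```text
time_s: 7.5
tool_pos: [0.4656, 0.1247, 0.199]
ee_rot: [0.103, 0.995, -0.0, -0.001]
contact_force: [-0.2, -0.0, -4.2]
width: 0.0072
grip_force: 68.8
```

Request:
{"name": "drive_tool", "arguments": {"commands": "0 0 0 0 0;0 0 0 0 0;0 0 0 0 0;0 0 0 0 0"}}

```text
time_s: 7.83
tool_pos: [0.4675, 0.1201, 0.1997]
ee_rot: [0.106, 0.994, -0.001, -0.0]
contact_force: [-0.1, 0.2, -4.2]
width: 0.0076
grip_force: 68.8
```

```bash
cat > f.py <<'E'
from h import *
s=bot.get_state(); im,d=bot.grab_frame("wrist"); cv2.imwrite("pics/w3.png",im); c=cam("wrist",s)
T=R.from_quat(s["ee_rot"]).as_matrix()
for l in ["cleat_grip","cleat_slot","cleat_back","stone_top"]:
    for r in bot.place_of("wrist",l)[:1]:
        z={"cleat_grip":0,"cleat_slot":-.028,"cleat_back":-.028}.get(l,None); p=ray(c,r["at"],.045 if z is None else s["tool_pos"][2]+z)
        print(l,round(r["score"],2),np.round(r["at"]),np.round(p,4),np.round(T.T@(p-s["tool_pos"])*1000,1))
print(s["contact_force"],s["width"])
to(.4675,.1224,.115,78.05)
E
python3 f.py
```

```text
cleat_grip 0.59 [317. 287.] [0.4654 0.1214 0.1997] [2.4 0.8 0. ]
cleat_back 0.95 [314. 208.] [0.4424 0.1251 0.1717] [25.6 -0.4 28. ]
stone_top 0.56 [329. 219.] [0.5012 0.1246 0.045 ] [-32.1  11.7 154.7]
[-0.13645374  0.20176216 -4.20021159] 0.007617129917682226
pos [0.4679 0.1211 0.2003] yaw_y 77.89 tilt [0. 0.] shift [ 0.7  1.2 85.3] turn -0.16 t 8.08
```

View pics/w3.png

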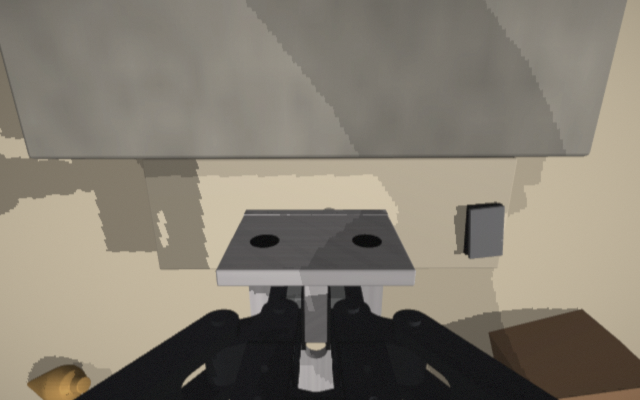

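The cleat is held squarely: the leg spans (218–412, 210–285), parallel to the lintel edge at row 157. The dowel tip peeps out behind it at about (330,210), so the slot is 10 mm to its right-hand side, as planned. Now down towards the tip.

Request:
{"name": "drive_tool", "arguments": {"commands": "0 0 0 12 0;0 0 0 28 0;0 0 0 44 0;0 0 0 58 0;0 0 0 70 0;0 0 0 80 0;0 0 0 85 0;0 0 0 85 0"}}

```text
time_s: 8.75
tool_pos: [0.4671, 0.1214, 0.1144]
ee_rot: [0.105, 0.994, -0.001, -0.001]
contact_force: [-0.5, 0.0, -5.1]
width: 0.0072
grip_force: 68.9
```

Request:
{"name": "drive_tool", "arguments": {"commands": "0 0 0 2 0;0 0 0 4 0;0 0 0 6 0;0 0 0 8 0;0 0 0 10 0;0 0 0 12 0;0 0 0 14 0;0 0 0 14 0"}}

```text
time_s: 9.42
tool_pos: [0.4675, 0.1217, 0.1009]
ee_rot: [0.105, 0.994, -0.0, -0.0]
contact_force: [-0.5, -0.1, -4.6]
width: 0.007
grip_force: 68.9
```

Request:
{"name": "drive_tool", "arguments": {"commands": "0 0 0 1 0;0 0 0 1.5 0;0 0 0 2 0;0 0 0 2.5 0;0 0 0 3 0;0 0 0 3.5 0;0 0 0 4 0;0 0 0 4 0"}}

```text
time_s: 10.08
tool_pos: [0.4677, 0.1217, 0.0972]
ee_rot: [0.105, 0.994, 0.0, -0.0]
contact_force: [-0.9, -0.8, -4.3]
width: 0.0071
grip_force: 68.9
```

Request:
{"name": "drive_tool", "arguments": {"commands": "0 0 0 0.5 0;0 0 0 1 0;0 0 0 1 0;0 0 0 1 0"}}

```text
time_s: 10.42
tool_pos: [0.4678, 0.1217, 0.0963]
ee_rot: [0.105, 0.994, 0.0, -0.0]
contact_force: [0.4, 0.3, -4.5]
width: 0.0076
grip_force: 68.9
```

Request:
{"name": "drive_tool", "arguments": {"commands": "0 0 0 0.5 0;0 0 0 1 0;0 0 0 1 0;0 0 0 1 0"}}

```text
time_s: 10.75
tool_pos: [0.4679, 0.1218, 0.0957]
ee_rot: [0.105, 0.994, 0.0, 0.0]
contact_force: [-2.9, -0.5, 2.3]
width: 0.0074
grip_force: 69.9
```

Request:
{"name": "drive_tool", "arguments": {"commands": "0 0 0 0.3 0;0 0 0 0.6 0;0 0 0 0.6 0;0 0 0 0.6 0"}}

```text
time_s: 11.08
tool_pos: [0.4679, 0.1218, 0.0955]
ee_rot: [0.105, 0.994, 0.0, -0.0]
contact_force: [-4.2, -1.6, 7.5]
width: 0.0076
grip_force: 70.8
```

Request:
{"name": "drive_tool", "arguments": {"commands": "0 0 0 -0.5 0;0 0 1 -0.5 0;0 0 2 -0.5 0;0 0 3 -0.5 0;0 0 4 -0.5 0;0 0 5 -0.5 0;0 0 6 -0.5 0;0 0 6 -0.5 0"}}

```text
time_s: 11.75
tool_pos: [0.4685, 0.1236, 0.0955]
ee_rot: [0.106, 0.994, -0.002, -0.001]
contact_force: [-4.7, -8.9, 9.7]
width: 0.0071
grip_force: 71.0
```

Request:
{"name": "drive_tool", "arguments": {"commands": "0 0 0.5 0 0;0 0 1 0 0;0 0 1.5 0 0;0 0 2 0 0;0 0 2 0 0"}}

```text
time_s: 12.17
tool_pos: [0.4698, 0.1266, 0.0954]
ee_rot: [0.106, 0.994, -0.002, 0.0]
contact_force: [-2.0, -6.7, 5.2]
width: 0.0072
grip_force: 70.3
```

Request:
{"name": "drive_tool", "arguments": {"commands": "0 0 0 -0.4 0;0 0 0.5 -0.4 0;0 0 1 -0.4 0;0 0 1 -0.4 0;0 0 1 -0.4 0"}}

```text
time_s: 12.58
tool_pos: [0.4693, 0.1313, 0.0951]
ee_rot: [0.104, 0.995, 0.0, -0.0]
contact_force: [-0.4, -0.3, -4.7]
width: 0.0072
grip_force: 68.8
```

Request:
{"name": "drive_tool", "arguments": {"commands": "0 0 0.5 0 0;0 0 1 0 0;0 0 1 0 0;0 0 1 0 0"}}

```text
time_s: 12.92
tool_pos: [0.4699, 0.1317, 0.0955]
ee_rot: [0.105, 0.994, 0.0, -0.0]
contact_force: [-0.2, -1.8, -4.2]
width: 0.0071
grip_force: 68.8
```

Request:
{"name": "drive_tool", "arguments": {"commands": "0 0 0 0.4 0;0 0 0 0.8 0;0 0 0 1.2 0;0 0 0 1.2 0"}}

```text
time_s: 13.25
tool_pos: [0.4698, 0.1315, 0.0943]
ee_rot: [0.105, 0.994, 0.0, -0.0]
contact_force: [1.0, -0.8, -4.5]
width: 0.007
grip_force: 68.8
```

Request:
{"name": "drive_tool", "arguments": {"commands": "0 0 0 0.6 0;0 0 0 1.2 0;0 0 0 1.8 0;0 0 0 2.4 0;0 0 0 2.4 0;0 0 0 2.4 0"}}

```text
time_s: 13.75
tool_pos: [0.4698, 0.1315, 0.0919]
ee_rot: [0.105, 0.994, 0.0, -0.0]
contact_force: [0.3, 0.2, -2.6]
width: 0.007
grip_force: 68.8
```

Request:
{"name": "drive_tool", "arguments": {"commands": "0 0 -0.4 0 0;0 0 -0.4 0 0;0 0 -0.4 0.6 0;0 0 -0.4 1.2 0;0 0 -0.4 1.8 0;0 0 -0.4 1.8 0;0 0 -0.4 1.8 0"}}

```text
time_s: 14.33
tool_pos: [0.4698, 0.1311, 0.0901]
ee_rot: [0.105, 0.994, 0.0, -0.0]
contact_force: [-0.1, -0.2, -3.9]
width: 0.0071
grip_force: 68.8
```

Request:
{"name": "drive_tool", "arguments": {"commands": "0 0 0 1 0;0 0 0 2 0;0 0 0 3 0;0 0 0 4 0;0 0 0 5 0;0 0 0 6 0;0 0 0 6 0;0 0 0 6 0"}}

```text
time_s: 15.0
tool_pos: [0.4698, 0.1311, 0.0841]
ee_rot: [0.105, 0.994, 0.0, -0.0]
contact_force: [1.0, -0.2, -4.6]
width: 0.007
grip_force: 68.8
```

Request:
{"name": "drive_tool", "arguments": {"commands": "0 0 0 1 0;0 0 0 2 0;0 0 0 3 0;0 0 0 4 0;0 0 0 5 0;0 0 0 6 0;0 0 0 7 0;0 0 0 7 0"}}

```text
time_s: 15.67
tool_pos: [0.4697, 0.1311, 0.077]
ee_rot: [0.105, 0.994, -0.0, -0.0]
contact_force: [0.3, -0.5, -3.5]
width: 0.0071
grip_force: 68.8
```

Request:
{"name": "drive_tool", "arguments": {"commands": "0 0 0 0.5 0;0 0 0 1 0;0 0 0 1.5 0;0 0 0 2 0;0 0 0 2 0;0 0 0 2 0"}}

```text
time_s: 16.17
tool_pos: [0.4698, 0.1312, 0.0752]
ee_rot: [0.105, 0.994, 0.0, -0.0]
contact_force: [0.2, 0.1, -4.4]
width: 0.0071
grip_force: 68.8
```

Request:
{"name": "drive_tool", "arguments": {"commands": "0 0 0 0.4 0;0 0 0 0.8 0;0 0 0 0.8 0;0 0 0 0.8 0"}}

```text
time_s: 16.5
tool_pos: [0.4698, 0.1312, 0.0744]
ee_rot: [0.105, 0.994, 0.0, -0.0]
contact_force: [0.0, 0.3, -4.7]
width: 0.0071
grip_force: 68.8
```

Request:
{"name": "drive_tool", "arguments": {"commands": "0 0 0 0.3 0;0 0 0 0.6 0;0 0 0 0.6 0;0 0 0 0.6 0"}}

```text
time_s: 16.83
tool_pos: [0.4698, 0.1312, 0.0739]
ee_rot: [0.105, 0.994, 0.0, 0.0]
contact_force: [-0.1, -0.7, -3.4]
width: 0.0074
grip_force: 69.4
```

Request:
{"name": "drive_tool", "arguments": {"commands": "0 0 0 0.3 0;0 0 0 0.3 0;0 0 0 0.3 0"}}

```text
time_s: 17.08
tool_pos: [0.4698, 0.1312, 0.0739]
ee_rot: [0.105, 0.994, 0.0, -0.0]
contact_force: [-2.5, 0.5, 2.4]
width: 0.0073
grip_force: 69.8
```

Request:
{"name": "drive_tool", "arguments": {"commands": "0 0.5 0 -0.3 0;0 1 0 -0.3 0;0 2 0 -0.3 0;0 3 0 -0.3 0;0 4 0 -0.3 0;0 5 0 -0.3 0;0 5.5 0 -0.3 0;0 5.5 0 -0.3 0"}}

```text
time_s: 17.75
tool_pos: [0.4644, 0.1324, 0.0739]
ee_rot: [0.105, 0.994, 0.0, 0.0]
contact_force: [0.9, 1.1, -2.4]
width: 0.0069
grip_force: 69.1
```

Request:
{"name": "drive_tool", "arguments": {"commands": "0 0.4 0 0 0;0 0.8 0 0 0;0 1.2 0 0 0;0 1.2 0 0 0;0 1.2 0 0 0"}}

```text
time_s: 18.17
tool_pos: [0.4633, 0.1326, 0.0739]
ee_rot: [0.105, 0.994, 0.0, 0.0]
contact_force: [1.4, -0.2, -1.6]
width: 0.0072
grip_force: 69.2
```

Request:
{"name": "drive_tool", "arguments": {"commands": "0 0.4 0 0 0;0 0.8 0 0 0;0 0.8 0 0 0;0 0.8 0 0 0"}}

```text
time_s: 18.5
tool_pos: [0.4625, 0.1327, 0.0739]
ee_rot: [0.105, 0.994, 0.0, 0.0]
contact_force: [1.9, 0.2, -1.1]
width: 0.0075
grip_force: 69.3
```

Request:
{"name": "drive_tool", "arguments": {"commands": "0 0.3 0 0 0;0 0.6 0 0 0;0 0.6 0 0 0;0 0.6 0 0 0"}}

```text
time_s: 18.83
tool_pos: [0.4624, 0.1328, 0.0739]
ee_rot: [0.105, 0.994, 0.0, 0.001]
contact_force: [3.8, -2.1, -4.1]
width: 0.0067
grip_force: 69.0
```

Request:
{"name": "drive_tool", "arguments": {"commands": "0 0.3 0 0 0;0 0.6 0 0 0;0 0.6 0 0 0;0 0.6 0 0 0"}}

```text
time_s: 19.17
tool_pos: [0.4624, 0.1328, 0.0739]
ee_rot: [0.105, 0.994, 0.0, 0.001]
contact_force: [7.1, 0.6, -6.5]
width: 0.0067
grip_force: 68.7
```

Request:
{"name": "drive_tool", "arguments": {"commands": "0 0.2 0 0.3 0;0 0.4 0 0.5 0;0 0.4 0 0.5 0;0 0.4 0 0.5 0"}}

```text
time_s: 19.5
tool_pos: [0.4624, 0.1328, 0.0739]
ee_rot: [0.105, 0.994, 0.0, 0.002]
contact_force: [6.2, -1.3, -3.0]
width: 0.0072
grip_force: 69.2
```

```bash
cat > g.py <<'E'
from h import *
s=bot.get_state(); im,d=bot.grab_frame("wrist"); cv2.imwrite("pics/w4.png",im[60:400]); c=cam("wrist",s); P=cloud(c,d)
print(np.round(s["contact_force"],1),np.round(s["moment"],2))
to(.4624,.1328,.0739,78.05)
# lintel top edge line (front) and leg top points
fy=P[(P[:,2]>.095)&(P[:,2]<.105)]; Rl=np.array([[.9783,-.2071],[.2071,.9783]]); q=fy[:,:2]@Rl.T*1000
y0=(Rl@s["tool_pos"][:2])[1]*1000; e=[(yb,np.percentile(q[np.abs(q[:,1]-yb)<3][:,0],99.5)) for yb in np.arange(y0-60,y0+61,15) if (np.abs(q[:,1]-yb)<3).sum()>20]
print("lintel edge slope deg",np.degrees(np.arctan(np.polyfit(*np.array(e).T,1)[0])),np.round(e,1).tolist())
E
python3 g.py
```

```text
[ 6.2 -1.3 -3. ] [-0.31 -1.    0.06]
pos [0.4624 0.1328 0.0739] yaw_y 77.94 tilt [0.003  0.0002] shift [ 0. -0. -0.] turn -0.11 t 19.55
lintel edge slope deg -0.07837502097159547 [[165.7, 398.8], [180.7, 398.3], [195.7, 413.0], [210.7, 413.2], [225.7, 423.1], [240.7, 413.3], [255.7, 413.1], [270.7, 398.4], [285.7, 398.3]]
```

View pics/w4.png

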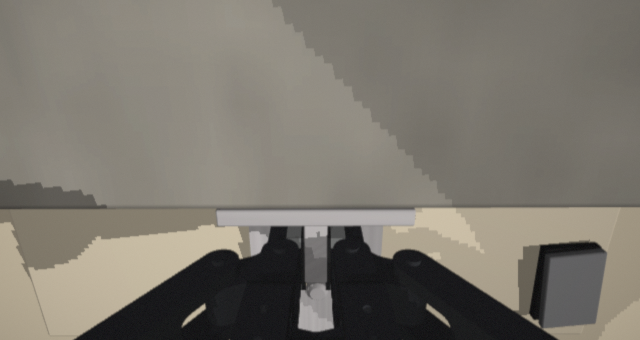

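The leg is flush along the lintel edge (pixels 218–414, row 208), and the dowel tip shows inside the slot by the fingers at about (315,290). I'm relaxing the push, then opening.

Request:
{"name": "drive_tool", "arguments": {"commands": "0 -0.3 0 -0.2 0;0 -0.6 0 -0.2 0;0 -0.6 0 -0.2 0;0 -0.6 0 -0.2 0"}}

```text
time_s: 19.88
tool_pos: [0.4624, 0.1328, 0.0739]
ee_rot: [0.105, 0.994, 0.0, 0.001]
contact_force: [5.1, -1.7, -2.9]
width: 0.0071
grip_force: 69.1
```

Request:
{"name": "drive_tool", "arguments": {"commands": "0.15 0 0 0 0;0.3 0 0 0 0;0.3 0 0 0 0;0.3 0 0 0 0;0.3 0 0 0 0", "squeeze": 20}}

```text
time_s: 20.3
tool_pos: [0.4609, 0.1331, 0.0734]
ee_rot: [0.105, 0.994, 0.0, -0.001]
contact_force: [-0.2, 0.1, 0.6]
width: 0.0255
grip_force: 0.0
```

```bash
sed -i 's/w4.png/w5.png/' g.py; python3 g.py
```

```text
[-0.2  0.1  0.6] [ 0.03 -0.02 -0.02]
pos [0.461  0.133  0.0734] yaw_y 77.97 tilt [-0.0008  0.0001] shift [-1.4  0.  -0.5] turn -0.08 t 20.35
lintel edge slope deg 2.266352601406829 [[165.6, 398.4], [180.6, 399.5], [195.6, 416.8], [210.6, 427.8], [225.6, 422.3], [240.6, 427.5], [255.6, 416.9], [270.6, 411.3], [285.6, 398.5]]
```

View pics/w5.png

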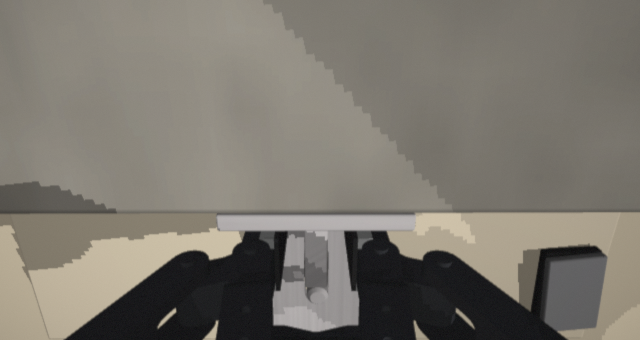

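Released: the leg sits at the lintel edge (row 212) and the dowel is visible in the slot at (317,295). I back off straight up and check.

Request:
{"name": "drive_tool", "arguments": {"commands": "0.4 -1.4 0 0 0;0.4 -1.4 0 0 0;0.4 -1.4 0 -10 0;0.4 -1.4 0 -30 0;0.4 -1.4 0 -60 0;0.4 -1.4 0 -95 0;0.4 -1.4 0 -130 0;0.4 -1.4 0 -150 0"}}

```text
time_s: 21.02
tool_pos: [0.4644, 0.1327, 0.228]
ee_rot: [0.105, 0.994, 0.002, 0.002]
contact_force: [1.6, -0.0, -0.3]
width: 0.0339
grip_force: 0.0
```

Request:
{"name": "drive_tool", "arguments": {"commands": "1 0 0 0 0;1 0 0 0 0;1 0 0 0 0;1 0 0 0 0;1 0 0 0 0;1 0 0 0 0"}}

```text
time_s: 21.52
tool_pos: [0.4623, 0.1324, 0.2225]
ee_rot: [0.105, 0.994, -0.001, -0.001]
contact_force: [0.1, 0.3, -0.0]
width: 0.0854
grip_force: 0.0
```

```bash
cat > k.py <<'E'
from h import *
s=bot.get_state(); im,d=bot.grab_frame("wrist"); cv2.imwrite("pics/w6.png",cv2.resize(im[120:320,170:470],None,fx=2.6,fy=2.6,interpolation=cv2.INTER_CUBIC)); c=cam("wrist",s); P=cloud(c,d)
Rl=np.array([[.9783,-.2071],[.2071,.9783]]); q=np.c_[P[:,:2]@Rl.T*1000,P[:,2]*1000]
y0=(Rl@np.array([.499,.126]))[1]*1000; q=q[(abs(q[:,1]-y0)<45)&(q[:,0]>350)]
f=q[(q[:,2]>48.5)&(q[:,2]<53)&(q[:,0]>425)]; A=np.c_[f[:,:2]-f[:,:2].mean(0),np.ones(len(f))]; print("foot plane slopes,z",np.linalg.lstsq(A,f[:,2],rcond=None)[0],"x range",np.percentile(f[:,0],[1,99]),"y",np.percentile(f[:,1],[1,99]))
l=q[(q[:,2]>95)&(q[:,2]<103)]; print("lintel face",np.percentile(l[:,0],99.7)); g=q[(q[:,2]>97)&(q[:,2]<101)]
t=q[(q[:,2]>93)&(q[:,2]<103)]; print("dowel",q[(q[:,2]>62)&(q[:,2]<70)&(q[:,0]>450)].mean(0))
r=cv2.minAreaRect(f[:,:2].astype(np.float32)); print("foot rect in lintel frame",r)
print(np.round(s["contact_force"],1),s["time_s"])
E
python3 k.py
```

```text
foot plane slopes,z [-3.45065822e-04 -5.18758470e-04  5.02883618e+01] x range [425.78408012 504.62559738] y [194.50265654 257.37254891]
lintel face 410.8974861259131
dowel [461.62026984 226.5413832   65.61981498]
foot rect in lintel frame ((465.23272705078125, 225.8791961669922), (80.54177856445312, 64.105224609375), 0.12735837697982788)
[ 0.1  0.3 -0. ] 21.5167
```

View pics/w6.png

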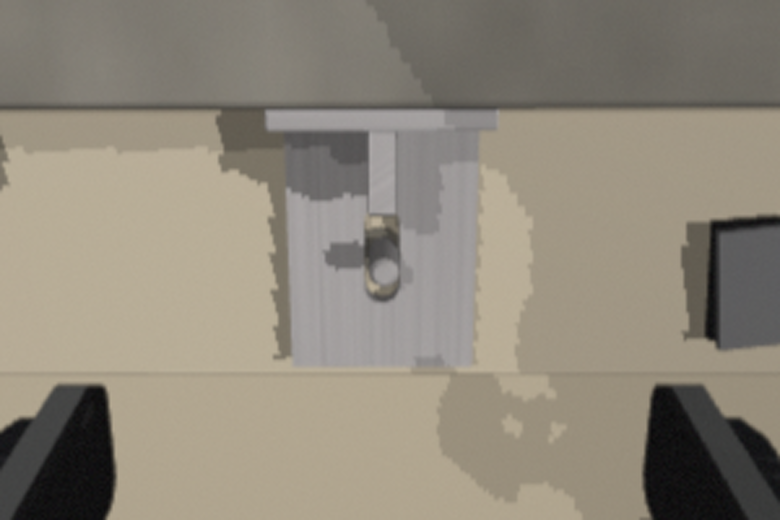

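The foot lies flat (slope about 0) and the leg is flush along the lintel at row 107. The dowel stands in the slot at (383,270), and the packers are undisturbed.

```bash
python3 -c "
from bench import bot
print(bot.finish_job())"
```

```text
the job is handed in; nothing more can be done
None
```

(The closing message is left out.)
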